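Sort out the probe holder with the tired snap tongue

TASK

One of the three ivory thermometer probe holders has a tired snap tongue, one that gives too far and does not come all the way back: press the thumb rib midway along a holder's tongue straight down with about 5 N, keep it there for a second and judge how far it gives, until you have found it; never put more than 10 N on a tongue or it cracks. Then stand that holder upright on the middle of the slate tile and let go, leaving the other holders and everything else where they are.

Things in the scene. Friction and masses are not known exactly. Their poses are not given: they have to be found in the camera images.
- holder_a: ivory plastic snap-in probe holder, loose, 50 g, 90 (x) x 28 (y) x 36 high; all three look alike. Origin: centre of underside. Base plate 8 thick. Root block at the -x end (x -45 to -23), 28 wide, 32 high: grip it across y. Spring tongue from the block towards +x, over a 20 gap. Half-round thumb rib across it at x +9, y 0, its top at z 36; catch at the free end (x +34 to +40), top z 36
- tongue_a: spring tongue of holder_a, 64 long, 16 wide, bends down about y; origin at its root, 23 to -x of the holder's origin, 30 above its underside; rib at x 32 (mid-span). One of the three, any, is tired: 5 N on the rib moves the rib 5 mm (1 N/mm) and under load it creeps about 1.3 mm/s further, keeping that set after release; a sound one moves 1.5 mm (3 to 3.4 N/mm) and springs fully back
- nose_a (a point): top of the catch at the free end of tongue_a: at x +37, y 0, z 36 of holder_a when the tongue has not been pressed; goes down 1.8 times as far as the rib
- holder_b: ivory plastic snap-in probe holder, loose, 50 g, 90 (x) x 28 (y) x 36 high; all three look alike. Origin: centre of underside. Base plate 8 thick. Root block at the -x end (x -45 to -23), 28 wide, 32 high: grip it across y. Spring tongue from the block towards +x, over a 20 gap. Half-round thumb rib across it at x +9, y 0, its top at z 36; catch at the free end (x +34 to +40), top z 36
- tongue_b: spring tongue of holder_b, 64 long, 16 wide, bends down about y; origin at its root, 23 to -x of the holder's origin, 30 above its underside; rib at x 32 (mid-span). One of the three, any, is tired: 5 N on the rib moves the rib 5 mm (1 N/mm) and under load it creeps about 1.3 mm/s further, keeping that set after release; a sound one moves 1.5 mm (3 to 3.4 N/mm) and springs fully back
- nose_b (a point): top of the catch at the free end of tongue_b: at x +37, y 0, z 36 of holder_b when the tongue has not been pressed; goes down 1.8 times as far as the rib
- holder_c: ivory plastic snap-in probe holder, loose, 50 g, 90 (x) x 28 (y) x 36 high; all three look alike. Origin: centre of underside. Base plate 8 thick. Root block at the -x end (x -45 to -23), 28 wide, 32 high: grip it across y. Spring tongue from the block towards +x, over a 20 gap. Half-round thumb rib across it at x +9, y 0, its top at z 36; catch at the free end (x +34 to +40), top z 36
- tongue_c: spring tongue of holder_c, 64 long, 16 wide, bends down about y; origin at its root, 23 to -x of the holder's origin, 30 above its underside; rib at x 32 (mid-span). One of the three, any, is tired: 5 N on the rib moves the rib 5 mm (1 N/mm) and under load it creeps about 1.3 mm/s further, keeping that set after release; a sound one moves 1.5 mm (3 to 3.4 N/mm) and springs fully back
- nose_c (a point): top of the catch at the free end of tongue_c: at x +37, y 0, z 36 of holder_c when the tongue has not been pressed; goes down 1.8 times as far as the rib
- tile: dark slate tile 110 x 110 x 8, fixed to the shelf; origin: centre of its underside, top 8 above the shelf, sides along x and y
- dish: sage ceramic dish, 100 across, 28 high, bystander; origin under its centre
- jar: white supplement jar, 52 across, 65 high, bystander; origin under its centre
- tub: clear tub with lid and press-button latch on its -x side, 156 x 116 x 70, bystander; origin under its centre
- meter: round dial thermometer lying on its back, 60 across, 18 high, bystander; origin under its centre
- scoop: small spoon about 130 long, lying along its own x, bystander
- sucker: loose black rubber suction cup, 36 across, 14 high, bystander; origin under its centre
- hide: brown domed stone hide, 144 across, 72 high, bystander; origin under its centre
Things that resemble listed ones, but are neither listed nor needed, are in the scene too. What is shaped like the holder_c but red is not meant. There is more than one size of the tile; the job needs the smaller.

How it is judged:
By the outcome, as a careful person would: the job done as asked, in the order asked, and still so for the second after the job is handed in, with the robot touching nothing.
It also fails if it takes over 72 s, if anything falls off the work surface, if the arm or the gripper's body presses on something with over 40 N, if the wrist force passes 120 N, or if a joint passes its speed limit or range.

ROBOT

A 6-joint arm with a two-finger parallel gripper is mounted at the origin on the work surface. World frame = base frame: x ahead of the robot, y to its left, z up, the work surface at z = 0. Lengths are in m, angles in rad, forces in N, time in s.
With the tool pointing down it reaches from about 0.35 to 0.85 m from the base axis. Payload 8.1 kg.
Tool frame: the origin (TCP) lies between the finger pads; the fingertips stand 11 mm ahead of it and the grasp point (between the pads) lies 8 mm behind it (robot.tips_ahead is the distance from the TCP to the fingertips, in m); z points along the fingers, y is the line along which they close (so a half turn about z gives the same grasp; the last joint's range is limited). The gripper opens to 93 mm and grips with 3 to 60 N. Pads are 15 mm wide; open, the fingers measure 128 mm over their backs; the gripper's body (75 mm by 188 mm) begins 65 mm behind the grasp point.
Start: joints at [1.129, 0.13, 1.488, -0, 1.523, -0.085], TCP at [0.21, 0.562, 0.199] pointing down, gripper open.
Joint ranges: [-2.96, 2.96], [-0.89, 2.26], [0.02, 2.5], [-1.34, 4.48], [0, 2.73], [-2.66, 2.66]. Speed limits (rad/s): [2.39, 2.39, 2.79, 3.14, 3.14, 3.14].

INTERFACE

Orientations are given as a rotation vector (axis times angle).
In Python, from plant import robot gives the robot as it stands. The module is installed in compiled form; this text tells all that it offers.
- The arm moves only by the tool move_arm, never from a script. Its argument "deltas" is one flat list of numbers, 7 for each row, row after row: the shift along the tool's x, y, z in m, then the turn, a rotation vector about the tool's x, y, z in rad, then the opening, from 0 (shut) to 1 (fully open). A call has 1 to 12 rows; each row is the pose to reach, as a shift and turn from the pose commanded when the call began, along the tool's axes at that moment; what a row does not reach only later rows make up. A row lasts 1/8 s, in which the tool goes at most 62.5 mm and 10.7 degrees, less where a joint would pass 70% of its speed; a pose out of reach is approached as far as the arm can. A call with a gripper value outside its range is refused whole. The fingers move at their own pace and stop on an object; "squeeze" is the grip in N (left out, the last holds). Time passes only in rows, so rows that repeat a pose let the fingers close. It gives the time, the measured TCP pose, the force, the opening and the grip force at its end, in the units of the state.
- robot.read_state(): the state, without advancing time (a new reading comes with each control period).
- robot.read_camera(name): name is "scene" or "top" or "wrist"; returns (picture, depth): 400x640x3 uint8, red, green, blue; 400x640 float32, m along the optical axis (not along the pixel's ray), 0 where there is no reading.
- robot.camera_model(name): a dict with "K" (3x3 intrinsics, pixels), "R" (3x3) and "t" (3): a world point X has camera coordinates R X + t; the wrist camera has in their place "tool_from_camera" (4x4, takes a point from camera to tool coordinates, whose origin is the TCP and whose axes are the flange's). Camera axes: x right, y down, z forward; pixel columns grow to the right and rows downward; lengths in m; the calibration is good to about 2 mm. The wrist camera is an equidistant fisheye: a pixel r from the principal point sees the ray r / f radians off the axis. A picture is of the moment at which its call begins: read the wrist's pose just before it. camera_model takes no time and is no camera call.
- robot.close_job(): hands the job in; it is judged then, once.
Trained networks look in the newest picture that a camera, given by its name, has taken for a name from the list of things; names that differ only in an ending like _2 or _b are one class to them, and where a whole thing is asked for, a point or a joint stands for the part that bears it (a point fixed in the world has none). Each returns a list of dicts, best first, with "confidence" (0 to 1); they miss things now and then, are a little off and sometimes report something else, mostly with a low value. They report only what shows in the picture. A call takes as long as a camera call. They do not tell look-alikes from the thing itself.
- robot.recognise(camera, label): "uv" ([column, row] in pixels, amid what is visible of it).
The state is a dict: "t": time; "q": joint angles; "dq": joint speeds; "joint_torque": joint torques, N m; "tool_pos": TCP position; "orientation": TCP orientation; "force": force on the tool from outside, world axes, zero at the start; "wrist_torque": the same for the moment, N m; "opening": finger opening in m; "gripper_force": force on a finger pad.
Only numpy, scipy, OpenCV 4.12 (cv2) and the standard library are available. Lean on these libraries where they do the work, as an engineer would, in place of code of your own. Each camera call takes 0.05 s, during which the arm holds its last target. There are 200 camera calls.

## Working session

There is one attempt and no reset: what is moved stays moved. The work goes in short steps, Python scripts to look and compute and a tool call to move; the robot and the scene stay as the last step left them, time stands still between calls to the robot, and variables do not carry over. Pictures are saved under pics/ and viewed, at most 10 in all, crops included, and the job is handed in when it is done.

Besides the shell and the picture viewer there is one more tool, called as name(argument=value, ...) on one line, values as JSON. move_arm: Moves the arm, as the interface text tells. Its arguments: {"type":"object","properties":{"deltas":{"type":"array","items":{"type":"number"}},"squeeze":{"type":"number"}},"required":["deltas"]}

```bash
mkdir -p pics
cat > h.py <<'E'
import numpy as np, cv2
from plant import robot
from scipy.spatial.transform import Rotation as Ro
def snap(cam,name=None):
    s=robot.read_state(); p,d=robot.read_camera(cam)
    if name: cv2.imwrite('pics/'+name+'.png',p[:,:,::-1])
    return s,p,d
def world(cam,uv,d):
    m=robot.camera_model(cam); K=np.array(m['K']); uv=np.atleast_2d(uv).astype(float)
    r=np.c_[uv,np.ones(len(uv))]@np.linalg.inv(K).T
    X=r*np.array(d).reshape(-1,1)
    return (X-np.array(m['t']))@np.array(m['R'])
def cloud(cam,d):
    v,u=np.mgrid[0:400,0:640]
    return world(cam,np.c_[u.ravel(),v.ravel()],d.ravel()).reshape(400,640,3)
E
python3 - <<'E'
from h import *
for c in ('top','scene'):
    s,p,d=snap(c,c+'1'); np.savez(''+c,p=p,d=d)
    for l in ('holder_a','tile','nose_a'):
        for r in robot.recognise(c,l):
            u,v=map(int,r['uv']); print(c,l,u,v,round(r['confidence'],2),world(c,[u,v],[d[v,u]]).round(3))
print(s['t'],s['orientation'],s['force'])
m=robot.camera_model('wrist');print(m)
E
```

```text
top holder_a 408 213 0.78 [[ 0.53  -0.221  0.032]]
top holder_a 313 208 0.55 [[0.538 0.034 0.034]]
top holder_a 248 235 0.54 [[0.463 0.204 0.032]]
top holder_a 352 212 0.52 [[ 0.53  -0.071  0.033]]
top tile 332 279 0.76 [[ 0.353 -0.021  0.01 ]]
top tile 359 163 0.63 [[ 0.672 -0.092  0.011]]
top nose_a 246 226 0.51 [[0.487 0.211 0.031]]
top nose_a 405 209 0.49 [[ 0.545 -0.22   0.006]]
top nose_a 318 203 0.42 [[0.556 0.02  0.012]]
top nose_a 356 208 0.42 [[ 0.541 -0.081  0.034]]
scene holder_a 311 188 0.7 [[ 0.53  -0.092  0.007]]
scene holder_a 292 164 0.63 [[ 0.533 -0.218  0.032]]
scene holder_a 376 234 0.61 [[0.474 0.199 0.006]]
scene tile 275 202 0.86 [[ 0.668 -0.101  0.008]]
scene tile 364 179 0.74 [[ 0.35  -0.025  0.008]]
scene nose_a 308 184 0.59 [[ 0.544 -0.086  0.037]]
scene nose_a 322 207 0.54 [[0.562 0.029 0.032]]
scene nose_a 380 230 0.45 [[0.47  0.21  0.032]]
scene nose_a 292 163 0.42 [[ 0.532 -0.219  0.035]]
0.2 [-5.57371249e-01 -3.09143602e+00  1.76411037e-03] [ 0.51791001 -0.18739587 -0.06156281]
{'K': array([[309.70691629,   0.        , 320.14416862],
       [  0.        , 309.70691629, 196.18809116],
       [  0.        ,   0.        ,   1.        ]]), 'tool_from_camera': array([[-2.94686640e-04, -9.59363264e-01, -2.82173777e-01,
         7.93326552e-02],
       [ 9.99999957e-01, -2.85660370e-04, -7.31271452e-05,
         1.47797682e-04],
       [-1.04503688e-05, -2.82173786e-01,  9.59363307e-01,
        -1.84726712e-01],
       [ 0.00000000e+00,  0.00000000e+00,  0.00000000e+00,
         1.00000000e+00]])}
```

View pics/top1.png

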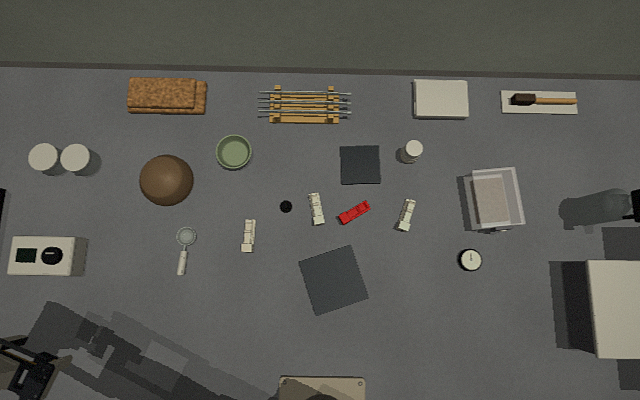

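View pics/scene1.png

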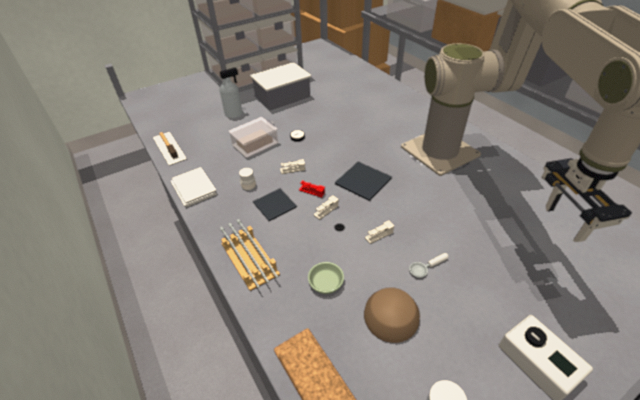

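The top view shows the ivory holders at (248,235), (316,209) and (406,214), the red decoy at (353,212), the small tile at (360,165) and the big tile at (333,280). Next I'll get rough holder poses from segmentation.

Run:
```python
from h import *
for cam,cs in (('top',[(248,235),(316,209),(406,214)]),('scene',[(380,232),(327,208),(293,166)])):
    z=np.load(cam+'.npz');p,d=z['p'],z['d'];W=cloud(cam,d)
    for u,v in cs:
        sub=W[v-25:v+25,u-25:u+25].reshape(-1,3); c=p[v-25:v+25,u-25:u+25].reshape(-1,3).astype(int)
        m=(sub[:,2]>.004)&(sub[:,2]<.06)&(c.min(1)>95); q=sub[m]
        q=q[np.linalg.norm(q[:,:2]-np.median(q[:,:2],0),axis=1)<.06]
        r=cv2.minAreaRect((q[:,:2]*1000).astype(np.float32)); 
        w=np.linalg.svd(q[:,:2]-q[:,:2].mean(0))[2][0]; w*=np.sign(w[0])
        print(cam,r,len(q),'yaw',np.degrees(np.arctan2(w[1],w[0])).round(1))
        cc=np.array(r[0])/1000;  a=(q[:,:2]-cc)@w
        print([(int(1000*b),len(q[(abs(a-b)<.005)]),round(float(q[abs(a-b)<.005][:,2].max())*1000) if (abs(a-b)<.005).any() else 0) for b in np.arange(-.04,.05,.01)])
    if cam=='top': 
        o=cv2.hconcat([cv2.resize(p[v-25:v+25,u-20:u+20],None,fx=6,fy=6,interpolation=2) for u,v in cs]); cv2.imwrite('pics/crop.png',o[:,:,::-1])
    W2=W.reshape(-1,3); cc=p.reshape(-1,3)
    m=(abs(W2[:,0]-.668)<.09)&(abs(W2[:,1]+.1)<.09)&(cc.max(1)<75)&(W2[:,2]>.002)&(W2[:,2]<.02)
    print('tile',cv2.minAreaRect((W2[m,:2]*1000).astype(np.float32)),np.median(W2[m,2]))
```

```text
top ((461.3076171875, 220.02890014648438), (88.54913330078125, 70.81535339355469), 12.130961418151855) 334 yaw -3.5
[(-40, 24, 35), (-30, 43, 37), (-19, 35, 35), (-9, 37, 35), (0, 37, 35), (10, 35, 40), (20, 41, 38), (30, 39, 36), (40, 34, 39)]
top ((548.2882080078125, 21.62749481201172), (103.58808135986328, 71.06237030029297), 32.80685806274414) 271 yaw 11.0
[(-40, 39, 35), (-30, 32, 34), (-19, 31, 36), (-9, 26, 36), (0, 28, 37), (10, 31, 37), (20, 29, 36), (30, 28, 39), (40, 5, 11)]
top ((520.1124877929688, -216.4327392578125), (88.76923370361328, 84.39761352539062), 26.183876037597656) 237 yaw -17.5
[(-40, 2, 35), (-30, 33, 34), (-19, 41, 36), (-9, 24, 35), (0, 27, 34), (10, 24, 36), (20, 21, 37), (30, 25, 35), (40, 24, 39)]
tile ((670.363525390625, -94.83872985839844), (110.6501693725586, 111.79202270507812), 2.9275474548339844) 0.007515549245011145
scene ((465.81878662109375, 206.99560546875), (91.6570816040039, 80.92903900146484), 33.48163604736328) 330 yaw -4.6
[(-40, 40, 36), (-30, 36, 34), (-19, 41, 36), (-9, 32, 34), (0, 33, 36), (10, 36, 37), (20, 32, 35), (30, 36, 36), (40, 36, 36)]
scene ((545.9152221679688, 23.963748931884766), (99.62867736816406, 79.03118133544922), 44.25745391845703) 288 yaw 8.9
[(-40, 29, 36), (-30, 40, 35), (-19, 31, 36), (-9, 27, 34), (0, 29, 36), (10, 31, 38), (20, 29, 35), (30, 32, 39), (40, 27, 38)]
scene ((528.9872436523438, -212.3123779296875), (83.66409301757812, 82.08174133300781), 6.828185558319092) 242 yaw -24.4
[(-40, 17, 37), (-30, 33, 36), (-19, 28, 35), (-9, 25, 35), (0, 28, 35), (10, 26, 39), (20, 28, 37), (30, 25, 37), (40, 25, 42)]
tile ((673.984375, -94.59716033935547), (104.60433197021484, 108.39120483398438), 2.4752254486083984) 0.008485814413106049
```

View pics/crop.png

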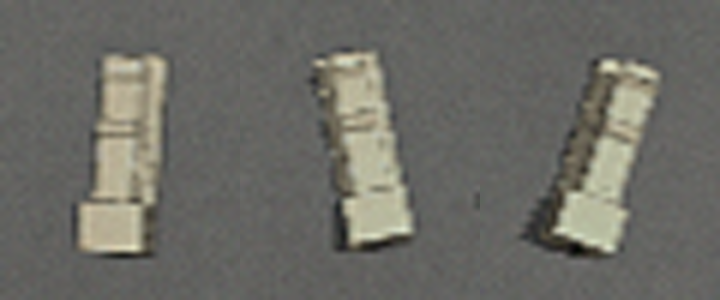

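```bash
cat >> h.py <<'E'
def delta(pos,yaw_deg,s=None):
    "tool deltas to TCP pos, pointing down, tool x opposite to direction yaw_deg"
    s=s or robot.read_state(); R0=Ro.from_rotvec(s['orientation'])
    a=np.radians(yaw_deg+180); x=np.array([np.cos(a),np.sin(a),0]); z=np.array([0,0,-1.]); 
    R=Ro.from_matrix(np.c_[x,np.cross(z,x),z])
    return R0.inv().apply(np.array(pos)-s['tool_pos']).round(4),(R0.inv()*R).as_rotvec().round(4)
E
python3 -c "
from h import *
s=robot.read_state();print(s['t'],s['tool_pos'],s['force']);print(delta([.47,.207,.13],-4))"
```

```text
0.4 [0.20947555 0.56216787 0.19891141] [-0.75897215  0.06862025 -0.17498786]
(array([-0.3682, -0.2418,  0.0689]), array([-2.000e-04, -1.000e-04, -2.869e-01]))
```

move_arm(deltas=[-0.368,-0.242,0.069,0,0,-0.287,0,-0.368,-0.242,0.069,0,0,-0.287,0,-0.368,-0.242,0.069,0,0,-0.287,0,-0.368,-0.242,0.069,0,0,-0.287,0,-0.368,-0.242,0.069,0,0,-0.287,0,-0.368,-0.242,0.069,0,0,-0.287,0,-0.368,-0.242,0.069,0,0,-0.287,0,-0.368,-0.242,0.069,0,0,-0.287,0,-0.368,-0.242,0.069,0,0,-0.287,0,-0.368,-0.242,0.069,0,0,-0.287,0,-0.368,-0.242,0.069,0,0,-0.287,0,-0.368,-0.242,0.069,0,0,-0.287,0])

```text
t: 1.9
tool_pos: [0.4695, 0.2079, 0.1303]
orientation: [0.107, 3.139, 0.0]
force: [0.5, -0.8, 0.1]
opening: 0.0004
gripper_force: 0.0
```

```bash
cat >> h.py <<'E'
def wcloud(s,d):
    m=robot.camera_model('wrist'); K=m['K'];T=m['tool_from_camera']
    v,u=np.mgrid[0:400,0:640].astype(float); x=(u-K[0,2])/K[0,0]; y=(v-K[1,2])/K[1,1]; th=np.hypot(x,y)+1e-9
    k=np.tan(th)/th; C=np.stack([x*k*d,y*k*d,d],-1).reshape(-1,3)
    X=C@T[:3,:3].T+T[:3,3]
    return (Ro.from_rotvec(s['orientation']).apply(X)+s['tool_pos']).reshape(400,640,3)
def wpix(s,X):
    m=robot.camera_model('wrist'); K=m['K'];T=np.linalg.inv(m['tool_from_camera'])
    X=Ro.from_rotvec(s['orientation']).inv().apply(np.atleast_2d(X)-s['tool_pos'])@T[:3,:3].T+T[:3,3]
    r=np.hypot(X[:,0],X[:,1]); th=np.arctan2(r,X[:,2]); return np.c_[X[:,0]/r*th*K[0,0]+K[0,2],X[:,1]/r*th*K[1,1]+K[1,2]]
E
python3 - <<'E'
from h import *
s,p,d=snap('wrist','w1'); np.savez('w1',p=p,d=d,**{k:s[k] for k in('tool_pos','orientation')})
W=wcloud(s,d)
for q in ([.463,.208,.03],[.53,.02,.03],[.53,-.217,.03]): print(wpix(s,q).round(),)
E
```

```text
[[319. 185.]]
[[159. 254.]]
[[ 38. 251.]]
```

View pics/w1.png

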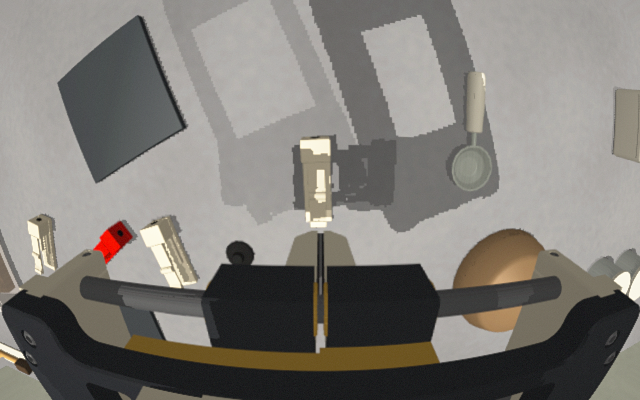

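```bash
cat >> h.py <<'E'
def fit(s,p,d,c,rad=.075,W=None):
    "holder pose by template: tall points (block top, tongue) + silhouette of height map"
    from scipy.optimize import minimize
    W=wcloud(s,d) if W is None else W
    P=W.reshape(-1,3); C=p.reshape(-1,3).astype(int)
    m=(np.linalg.norm(P[:,:2]-c,axis=1)<rad)&(P[:,2]>.024)&(P[:,2]<.045)&(C.max(1)-C.min(1)<90)
    q=P[m]; w=np.array([1,0.])
    def cost(v):
        a=v[2]; e=q[:,:2]-v[:2]; x=e[:,0]*np.cos(a)+e[:,1]*np.sin(a); y=-e[:,0]*np.sin(a)+e[:,1]*np.cos(a)
        # penalise distance outside block / tongue rectangles, plus empty template cells
        db=np.maximum(0,abs(x+.034)-.011)+np.maximum(0,abs(y)-.014)
        dt=np.maximum(0,abs(x-.0085)-.0315)+np.maximum(0,abs(y)-.008)
        out=np.minimum(np.minimum(db,dt),.01).mean()
        h=TREE.query(np.c_[v[0]+T[:,0]*np.cos(a)-T[:,1]*np.sin(a),v[1]+T[:,0]*np.sin(a)+T[:,1]*np.cos(a)])[0]
        return out+np.minimum(np.maximum(h-.001,0),.01).mean()
    from scipy.spatial import cKDTree
    TREE=cKDTree(q[:,:2])
    g=lambda x0,x1,y:np.array([(a,b) for a in np.arange(x0,x1+1e-6,.002) for b in np.arange(-y,y+1e-6,.002)])
    T=np.r_[g(-.045,-.023,.014),g(-.022,.040,.008)]
    best=min((minimize(cost,[c[0]+dx,c[1]+dy,np.radians(y)],method='Nelder-Mead',options=dict(xatol=1e-5,fatol=1e-7,initial_simplex=np.array([c[0]+dx,c[1]+dy,np.radians(y)])+np.array([[0,0,0],[.006,0,0],[0,.006,0],[0,0,.15]]))) for dx in(-.01,.01) for dy in (-.006,.006) for y in(-20,-5,10)),key=lambda r:r.fun)
    x,y,a=best.x; e=q[:,:2]-[x,y]; l=e[:,0]*np.cos(a)+e[:,1]*np.sin(a)
    prof=[(X,round(1000*float(np.median(q[abs(l-X/1000)<.002][:,2])),1)) for X in(-40,-34,-28,-10,0,9,20,30,37) if (abs(l-X/1000)<.002).any()]
    return best.x[:2].round(4),np.degrees(a).round(1),round(best.fun*1000,2),len(q),prof
E
cat > f.py <<'E'
from h import *
z=np.load('w1.npz');s=dict(tool_pos=z['tool_pos'],orientation=z['orientation'])
for c in ((.463,.208),(.54,.022),(.53,-.217)): print('wrist',fit(s,z['p'],z['d'],c))
for cam in('top','scene'):
    t=np.load(cam+'.npz')
    for c in ((.463,.208),(.54,.022),(.53,-.217)): print(cam,fit(None,t['p'],t['d'],c,.06,cloud(cam,t['d'])))
E
python3 f.py
```

```text
wrist (array([0.4632, 0.2051]), np.float64(-1.2), np.float64(0.01), 1807, [(-40, 31.1), (-34, 31.1), (-28, 31.1), (-10, 30.9), (0, 31.2), (9, 34.7), (20, 30.9), (30, 31.6), (37, 35.0)])
wrist (array([0.5387, 0.0244]), np.float64(12.1), np.float64(0.2), 995, [(-40, 31.0), (-34, 30.9), (-28, 30.8), (-10, 31.1), (0, 31.0), (9, 34.0), (20, 31.1), (30, 30.9), (37, 30.5)])
wrist (array([ 0.527 , -0.2212]), np.float64(-19.2), np.float64(0.22), 479, [(-40, 30.7), (-34, 30.8), (-28, 30.9), (-10, 31.1), (0, 31.1), (9, 33.9), (20, 30.7), (30, 31.1), (37, 34.4)])
top (array([0.4652, 0.207 ]), np.float64(-1.4), np.float64(0.27), 240, [(-40, 31.2), (-34, 30.7), (-28, 32.2), (-10, 30.4), (0, 32.8), (9, 36.5), (20, 32.3), (30, 33.6), (37, 37.6)])
top (array([0.5418, 0.0266]), np.float64(11.9), np.float64(0.36), 231, [(-40, 31.8), (-34, 30.7), (-28, 31.8), (-10, 31.4), (0, 31.6), (9, 35.4), (20, 32.2), (30, 31.8), (37, 35.3)])
top (array([ 0.5291, -0.2196]), np.float64(-19.4), np.float64(0.27), 240, [(-40, 30.9), (-34, 30.8), (-28, 31.6), (-10, 30.8), (0, 32.0), (9, 35.3), (20, 32.9), (30, 32.1), (37, 33.9)])
scene (array([0.4656, 0.2045]), np.float64(-1.0), np.float64(0.72), 152, [(-40, 32.0), (-34, 31.3), (-28, 32.2), (-10, 31.2), (0, 33.2), (9, 34.9), (20, 31.9), (30, 34.6), (37, 35.4)])
scene (array([0.5427, 0.0238]), np.float64(12.6), np.float64(0.82), 126, [(-40, 32.1), (-34, 32.5), (-28, 32.4), (-10, 32.1), (0, 31.1), (9, 34.3), (20, 32.3), (30, 34.3), (37, 34.0)])
scene (array([ 0.5298, -0.2219]), np.float64(-20.2), np.float64(1.3), 100, [(-40, 33.8), (-34, 31.1), (-28, 32.3), (-10, 33.4), (0, 34.0), (9, 36.3), (20, 31.5), (30, 33.5), (37, 34.2)])
```

```bash
python3 -c "
from h import *
s=robot.read_state();print(s['t'],s['tool_pos'],s['force']);print(delta([.4725,.2053,.051],-1.2))"
```

```text
1.95 [0.46953644 0.20770003 0.13021022] [-0.60515424 -0.19267034 -0.33537915]
(array([-0.0031, -0.0022,  0.0792]), array([ 0.0001,  0.0003, -0.0475]))
```

move_arm(deltas=[-0.003,-0.002,0.04,0,0,-0.047,0,-0.003,-0.002,0.07,0,0,-0.047,0,-0.003,-0.002,0.079,0,0,-0.047,0,-0.003,-0.002,0.079,0,0,-0.047,0,-0.003,-0.002,0.079,0,0,-0.047,0])

```text
t: 2.58
tool_pos: [0.4738, 0.2052, 0.0526]
orientation: [0.036, 3.139, 0.001]
force: [0.2, 0.1, 0.7]
opening: 0.0005
gripper_force: 0.0
```

move_arm(deltas=[0,0,0.001,0,0,0,0,0,0,0.002,0,0,0,0,0,0,0.003,0,0,0,0])

```text
t: 2.95
tool_pos: [0.4729, 0.2048, 0.0483]
orientation: [0.036, 3.141, 0.0]
force: [0.0, 1.1, 0.3]
opening: 0.0007
gripper_force: 0.0
```

move_arm(deltas=[0,0,0.0005,0,0,0,0,0,0,0.001,0,0,0,0,0,0,0.001,0,0,0,0])

```text
t: 3.32
tool_pos: [0.4726, 0.2047, 0.047]
orientation: [-0.036, -3.141, 0.0]
force: [0.1, 0.7, -0.3]
opening: 0.0004
gripper_force: 0.0
```

move_arm(deltas=[0,0,0.0005,0,0,0,0,0,0,0.001,0,0,0,0,0,0,0.001,0,0,0,0])

```text
t: 3.7
tool_pos: [0.4727, 0.2047, 0.046]
orientation: [-0.036, -3.141, 0.0]
force: [0.5, 0.7, -0.1]
opening: 0.0002
gripper_force: 0.0
```

move_arm(deltas=[0,0,0.0005,0,0,0,0,0,0,0.001,0,0,0,0,0,0,0.001,0,0,0,0])

```text
t: 4.08
tool_pos: [0.4726, 0.2047, 0.045]
orientation: [-0.036, -3.141, 0.0]
force: [0.1, 0.6, 0.1]
opening: 0.0004
gripper_force: 0.0
```

move_arm(deltas=[0,0,0.0005,0,0,0,0,0,0,0.0005,0,0,0,0,0,0,0.0005,0,0,0,0])

```text
t: 4.45
tool_pos: [0.4727, 0.2047, 0.0445]
orientation: [-0.036, -3.141, 0.0]
force: [0.5, -0.3, 0.3]
opening: 0.0003
gripper_force: 0.0
```

move_arm(deltas=[0,0,0.0005,0,0,0,0,0,0,0.0005,0,0,0,0,0,0,0.0005,0,0,0,0])

```text
t: 4.82
tool_pos: [0.4727, 0.2047, 0.044]
orientation: [-0.036, -3.141, 0.0]
force: [-0.5, 1.0, -0.2]
opening: 0.0005
gripper_force: 0.0
```

move_arm(deltas=[0,0,0.0005,0,0,0,0,0,0,0.0005,0,0,0,0,0,0,0.0005,0,0,0,0])

```text
t: 5.2
tool_pos: [0.4726, 0.2047, 0.0435]
orientation: [-0.036, -3.141, 0.0]
force: [-0.1, -0.0, -0.2]
opening: 0.0006
gripper_force: 0.0
```

Run:
```python
from h import *
print(robot.tips_ahead)
s,p,d=snap('wrist'); W=wcloud(s,d)
cv2.imwrite('pics/w2.png',cv2.resize(p[90:290,220:420],None,fx=3,fy=3)[:,:,::-1])
print(np.array([robot.read_state()['force'] for i in range(3)]).round(2), s['joint_torque'])
print(fit(s,p,d,(.4635,.2055)))
```

```text
0.011
[[ 0.02 -0.27 -0.21]
 [ 0.02 -0.27 -0.21]
 [ 0.02 -0.27 -0.21]] [ 1.10434064e-04 -4.64810586e+01 -4.46091485e+01  1.02815952e-02
  8.03071610e-02 -4.29589284e-05]
(array([0.4588, 0.2052]), np.float64(-2.1), np.float64(1.96), 2700, [(-40, 30.5), (-34, 31.1), (-28, 31.0), (-10, 31.1), (0, 31.1), (9, 31.6), (20, 31.1)])
```

View pics/w2.png

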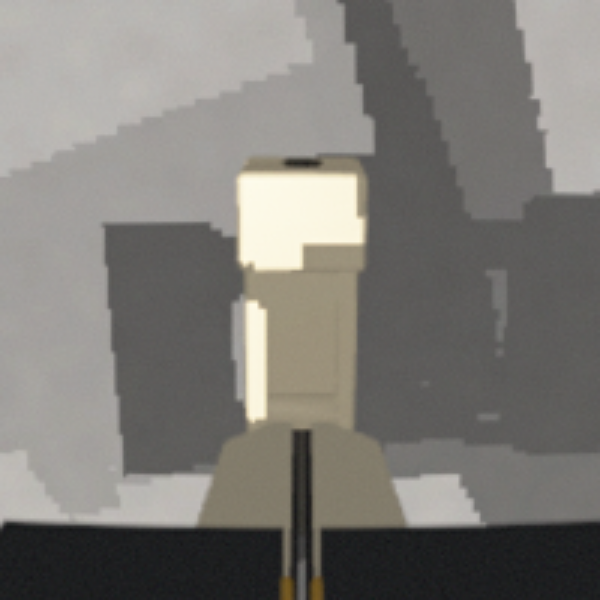

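Run:
```python
from h import *
s=robot.read_state(); a=np.radians(-1.2)
for x,z in ((-45,32),(-23,32),(-23,34),(2,32),(5,32),(9,36),(13,32),(37,36)):
    X=[.4635+x/1000*np.cos(a),.2055+x/1000*np.sin(a),z/1000]; print(x,z,((wpix(s,X)[0]-[220,90])*3).round())
R=Ro.from_rotvec(s['orientation'])
for x in(-7,0,7): print('tip',x,((wpix(s,s['tool_pos']+R.apply([x/1000,0,.011]))[0]-[220,90])*3).round())
p,d=robot.read_camera('wrist');W=wcloud(s,d)
for v in range(215,260,3): print(v,(v-90)*3,W[v,330].round(4),W[v,312].round(4))
```

```text
-45 32 [301. 171.]
-23 32 [301. 271.]
-23 34 [301. 274.]
2 32 [301. 380.]
5 32 [301. 392.]
9 36 [301. 415.]
13 32 [301. 425.]
37 36 [302. 525.]
tip -7 [299. 438.]
tip 0 [299. 410.]
tip 7 [299. 381.]
215 375 [0.465  0.2119 0.0307] [0.4645 0.1998 0.0312]
218 384 [0.4666 0.2119 0.0322] [0.4668 0.1997 0.031 ]
221 393 [0.4688 0.2118 0.0321] [0.4689 0.1996 0.0312]
224 402 [0.4706 0.2118 0.0332] [0.4703 0.1996 0.0332]
227 411 [0.4723 0.2117 0.0345] [0.4722 0.1996 0.034 ]
230 420 [0.4745 0.2117 0.0344] [0.4741 0.1995 0.0347]
233 429 [0.4626 0.2109 0.0672] [0.4625 0.2007 0.0669]
236 438 [0.4633 0.2108 0.0699] [0.4633 0.2007 0.0693]
239 447 [0.4629 0.2106 0.0747] [0.4624 0.2009 0.0755]
242 456 [0.4633 0.2105 0.0778] [0.4631 0.2009 0.0778]
245 465 [0.4631 0.2104 0.0819] [0.4627 0.2011 0.0824]
248 474 [0.4633 0.2103 0.0851] [0.4629 0.2011 0.0855]
251 483 [0.4633 0.2102 0.0887] [0.4625 0.2013 0.0898]
254 492 [0.4625 0.2101 0.0934] [0.4627 0.2013 0.0927]
257 501 [0.4632 0.21   0.0952] [0.4627 0.2014 0.0959]
```

Run:
```python
from h import *
z=np.load('w1.npz');s=dict(tool_pos=z['tool_pos'],orientation=z['orientation']);W=wcloud(s,z['d'])
R=Ro.from_rotvec(s['orientation']);L=R.inv().apply(W.reshape(-1,3)-s['tool_pos']).reshape(W.shape)
for v in range(226,266,3): print(v,*[(L[v,u]*1000).round(0) for u in(305,314,320,326,335)],z['p'][v,314])
print(((wpix(s,s['tool_pos']+R.apply([0,0,.011])))))
```

```text
226 [-48. -16. 131.] [-33.  -6.  95.] [-33.   0.  95.] [-33.   6.  95.] [-48.  17. 131.] [255 254 236]
229 [-51. -16. 131.] [-51.  -6. 131.] [-51.   0. 131.] [-51.   7. 131.] [-51.  17. 131.] [181 177 175]
232 [-55. -16. 131.] [ 10.  -3. -21.] [-55.   0. 132.] [ 10.   4. -22.] [-55.  17. 132.] [125 118 103]
235 [ 10.  -8. -26.] [ 10.  -3. -26.] [  9.   0. -23.] [ 10.   4. -26.] [ 10.   9. -27.] [127 122 105]
238 [ 10.  -8. -29.] [ 10.  -3. -30.] [  8.   0. -26.] [ 10.   4. -29.] [ 10.   9. -29.] [128 121 105]
241 [  9.  -8. -33.] [ 10.  -3. -34.] [  9.   0. -31.] [ 10.   3. -35.] [ 10.   8. -35.] [128 123 105]
244 [ 10.  -8. -37.] [ 10.  -3. -37.] [  8.   0. -35.] [ 10.   3. -38.] [ 10.   8. -38.] [127 122 105]
247 [ 10.  -7. -41.] [ 10.  -3. -42.] [  8.   0. -38.] [ 10.   3. -41.] [ 10.   8. -42.] [127 119 104]
250 [ 10.  -7. -45.] [  9.  -3. -43.] [  8.   0. -41.] [ 10.   3. -44.] [  9.   8. -44.] [128 120 106]
253 [ 10.  -7. -48.] [ 10.  -3. -48.] [  9.   0. -45.] [ 10.   3. -48.] [ 10.   8. -48.] [128 120 105]
256 [ 10.  -7. -51.] [  9.  -3. -50.] [  8.   0. -48.] [ 10.   3. -51.] [ 10.   8. -51.] [127 120 103]
259 [ 10.  -7. -55.] [ 10.  -3. -55.] [  8.   0. -51.] [ 10.   3. -54.] [ 11.   7. -56.] [127 120 103]
262 [ 10.  -7. -58.] [  9.  -3. -57.] [  8.   0. -54.] [ 10.   3. -57.] [ 10.   7. -57.] [128 121 107]
265 [ 10.  -7. -60.] [  9.  -2. -59.] [  8.   0. -57.] [ 10.   3. -60.] [ 10.   7. -60.] [115 108  95]
[[319.62986027 226.73746747]]
```

Run:
```python
from h import *
s,p,d=snap('scene'); m=robot.camera_model('scene')
def pj(X): c=m['R']@np.array(X)+m['t']; c=m['K']@c; return c[:2]/c[2]
t=s['tool_pos']
for z in (.011,0,-.02,-.06): 
    u=pj(t-[0,0,z]); print(z,u.round(1))
u,v=pj(t).astype(int); o=cv2.resize(p[v-40:v+40,u-40:u+40],None,fx=7,fy=7,interpolation=2); cv2.imwrite('pics/s2.png',o[:,:,::-1]); print(u-40,v-40)
W=cloud('scene',d)
sub=W[v-40:v+40,u-40:u+40].reshape(-1,3); f=sub[(abs(sub[:,0]-t[0])<.013)&(abs(sub[:,1]-t[1])<.02)]
print(np.histogram(f[:,2],bins=np.arange(0,.16,.01)))
```

```text
0.011 [378.1 229.1]
0 [378.4 226.7]
-0.02 [378.9 222.2]
-0.06 [380.  212.9]
338 186
(array([44, 16,  3, 35,  0,  0,  5, 24, 25, 29, 26, 15,  9,  0,  0]), array([0.  , 0.01, 0.02, 0.03, 0.04, 0.05, 0.06, 0.07, 0.08, 0.09, 0.1 ,
       0.11, 0.12, 0.13, 0.14, 0.15]))
```

View pics/s2.png

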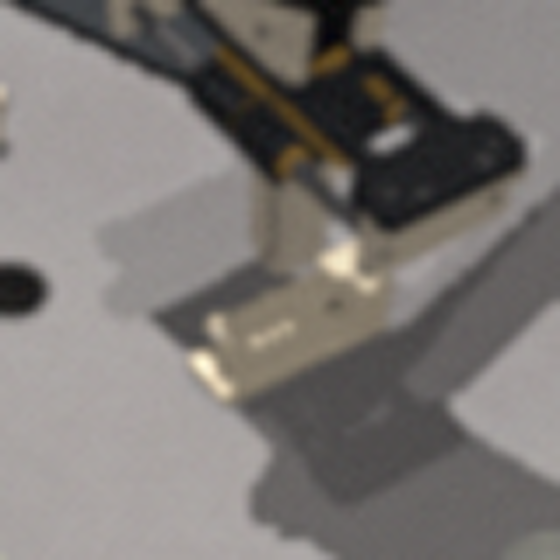

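The cameras show the fingertips about 20 mm *behind* the TCP, not 11 mm ahead. Both the scene depth and the wrist depth agree, and no contact has been felt. I'll go down by feel.

move_arm(deltas=[0,0,0.01,0,0,0,0,0,0,0.018,0,0,0,0,0,0,0.022,0,0,0,0,0,0,0.022,0,0,0,0])

```text
t: 5.85
tool_pos: [0.4722, 0.2046, 0.0209]
orientation: [-0.036, -3.14, 0.001]
force: [0.5, -0.7, -0.5]
opening: 0.0005
gripper_force: 0.0
```

move_arm(deltas=[0,0,0.0005,0,0,0,0,0,0,0.001,0,0,0,0,0,0,0.001,0,0,0,0])

```text
t: 6.22
tool_pos: [0.4729, 0.2048, 0.0208]
orientation: [0.036, 3.141, 0.0]
force: [-0.2, 0.3, -0.3]
opening: 0.0005
gripper_force: 0.0
```

move_arm(deltas=[0,0,0.0005,0,0,0,0,0,0,0.001,0,0,0,0,0,0,0.001,0,0,0,0])

```text
t: 6.6
tool_pos: [0.4726, 0.2047, 0.0195]
orientation: [-0.036, -3.141, 0.0]
force: [0.4, -0.2, 1.1]
opening: 0.0007
gripper_force: 0.0
```

move_arm(deltas=[0,0,0.0005,0,0,0,0,0,0,0.0005,0,0,0,0,0,0,0.0005,0,0,0,0])

```text
t: 6.98
tool_pos: [0.4727, 0.2047, 0.019]
orientation: [0.036, 3.141, -0.0]
force: [0.1, -0.4, -0.1]
opening: 0.0004
gripper_force: 0.0
```

move_arm(deltas=[0,0,0.0005,0,0,0,0,0,0,0.0005,0,0,0,0,0,0,0.0005,0,0,0,0])

```text
t: 7.35
tool_pos: [0.4727, 0.2047, 0.0185]
orientation: [-0.036, -3.141, 0.0]
force: [-0.1, -0.2, -0.1]
opening: 0.0007
gripper_force: 0.0
```

move_arm(deltas=[0,0,0.0005,0,0,0,0,0,0,0.0005,0,0,0,0,0,0,0.0005,0,0,0,0])

```text
t: 7.72
tool_pos: [0.4727, 0.2047, 0.018]
orientation: [-0.036, -3.141, 0.0]
force: [-0.6, -0.9, 0.7]
opening: 0.0004
gripper_force: 0.0
```

move_arm(deltas=[0,0,0.0005,0,0,0,0,0,0,0.0005,0,0,0,0])

```text
t: 7.98
tool_pos: [0.4727, 0.2047, 0.0175]
orientation: [-0.036, -3.141, 0.0]
force: [0.4, -0.6, -0.2]
opening: 0.0003
gripper_force: 0.0
```

move_arm(deltas=[0,0,0.0005,0,0,0,0,0,0,0.0005,0,0,0,0])

```text
t: 8.22
tool_pos: [0.4726, 0.2047, 0.017]
orientation: [-0.036, -3.141, 0.0]
force: [-0.4, -0.3, 0.8]
opening: 0.0005
gripper_force: 0.0
```

move_arm(deltas=[0,0,0.0005,0,0,0,0,0,0,0.0005,0,0,0,0])

```text
t: 8.48
tool_pos: [0.4728, 0.2047, 0.0166]
orientation: [0.036, 3.141, 0.0]
force: [0.7, 0.2, 0.8]
opening: 0.0005
gripper_force: 0.2
```

move_arm(deltas=[0,0,0.0005,0,0,0,0,0,0,0.0005,0,0,0,0])

```text
t: 8.72
tool_pos: [0.4728, 0.2048, 0.0162]
orientation: [0.036, 3.141, 0.0]
force: [0.2, 0.5, 1.5]
opening: 0.0004
gripper_force: 0.7
```

move_arm(deltas=[0,0,0.0005,0,0,0,0,0,0,0.0005,0,0,0,0])

```text
t: 8.98
tool_pos: [0.4729, 0.2048, 0.0157]
orientation: [0.036, 3.141, 0.0]
force: [-0.4, -0.7, 1.7]
opening: 0.0006
gripper_force: 1.2
```

move_arm(deltas=[0,0,0.0005,0,0,0,0,0,0,0.0005,0,0,0,0])

```text
t: 9.22
tool_pos: [0.473, 0.2048, 0.0152]
orientation: [0.036, 3.141, 0.0]
force: [-0.5, -0.1, 3.5]
opening: 0.0007
gripper_force: 1.8
```

move_arm(deltas=[0,0,0.0005,0,0,0,0,0,0,0.0005,0,0,0,0])

```text
t: 9.48
tool_pos: [0.473, 0.2048, 0.0148]
orientation: [0.036, 3.141, 0.0]
force: [0.4, -0.2, 5.5]
opening: 0.0001
gripper_force: 2.5
```

move_arm(deltas=[0,0,0.0005,0,0,0,0,0,0,0.0005,0,0,0,0])

```text
t: 9.72
tool_pos: [0.4731, 0.2048, 0.0144]
orientation: [0.036, 3.141, 0.0]
force: [-0.0, -1.1, 6.5]
opening: 0.0005
gripper_force: 3.0
```

move_arm(deltas=[0,0,-0.0003,0,0,0,0,0,0,-0.0003,0,0,0,0,0,0,-0.0003,0,0,0,0,0,0,-0.0003,0,0,0,0])

```text
t: 10.22
tool_pos: [0.473, 0.2048, 0.0146]
orientation: [0.036, 3.141, 0.0]
force: [0.3, 0.2, 4.7]
opening: 0.0006
gripper_force: 2.7
```

move_arm(deltas=[0,0,0,0,0,0,0,0,0,0,0,0,0,0,0,0,0,0,0,0,0,0,0,0,0,0,0,0])

```text
t: 10.72
tool_pos: [0.473, 0.2048, 0.0146]
orientation: [0.036, 3.141, 0.0]
force: [-0.1, -0.8, 5.7]
opening: 0.0006
gripper_force: 2.7
```

move_arm(deltas=[0,0,-0.01,0,0,0,0,0,0,-0.05,0,0,0,0,0,0,-0.065,0,0,0,0])

```text
t: 11.1
tool_pos: [0.4738, 0.2052, 0.0816]
orientation: [0.036, 3.139, 0.002]
force: [-0.1, 0.1, -0.1]
opening: 0.0007
gripper_force: 0.0
```

```bash
python3 -c "
from h import *
a=np.radians(12.1)
s=robot.read_state();print(s['t'],s['tool_pos'],s['force']);print(delta([.5395+.009*np.cos(a),.0248+.009*np.sin(a),.08],12.1))"
```

```text
11.1 [0.47377353 0.20516304 0.0816048 ] [-0.10907094  0.05084393 -0.1056882 ]
(array([-0.0786, -0.1767,  0.0016]), array([ 0.0007,  0.0027, -0.2339]))
```

move_arm(deltas=[-0.079,-0.177,0,0,0,-0.234,0,-0.079,-0.177,0,0,0,-0.234,0,-0.079,-0.177,0,0,0,-0.234,0,-0.079,-0.177,0,0,0,-0.234,0,-0.079,-0.177,0,0,0,-0.234,0,-0.079,-0.177,0,0,0,-0.234,0])

```text
t: 11.85
tool_pos: [0.5469, 0.0273, 0.0789]
orientation: [0.333, -3.123, -0.001]
force: [-0.8, 0.1, -0.8]
opening: 0.0006
gripper_force: 0.0
```

Run:
```python
from h import *
s,p,d=snap('wrist')
r=fit(s,p,d,(.54,.024)); print(r); a=np.radians(r[1])
s=robot.read_state();print(s['t'],s['tool_pos'],s['force']);print(delta([r[0][0]+.009*np.cos(a),r[0][1]+.009*np.sin(a),.02],r[1]))
```

```text
(array([0.5363, 0.0227]), np.float64(11.6), np.float64(0.68), 2243, [(-40, 30.6), (-34, 31.1), (-28, 30.9), (-10, 31.1), (0, 30.9), (9, 31.6), (20, 31.3), (30, 31.1)])
11.9 [0.54694124 0.02752082 0.07901132] [ 0.04092417 -0.8454078   0.47522375]
(array([ 0.0024, -0.0026,  0.059 ]), array([ 0.0006, -0.0007,  0.0103]))
```

move_arm(deltas=[-0.001,-0.001,0.03,0,0,0.003,0,-0.001,-0.001,0.053,0,0,0.003,0,-0.001,-0.001,0.059,0,0,0.003,0,-0.001,-0.001,0.059,0,0,0.003,0,-0.001,-0.001,0.059,0,0,0.003,0])

```text
t: 12.52
tool_pos: [0.5498, 0.0255, 0.0216]
orientation: [-0.327, 3.123, -0.0]
force: [-0.2, 0.0, -0.1]
opening: 0.0005
gripper_force: 0.0
```

move_arm(deltas=[0,0,0.0007,0,0,0,0,0,0,0.0013,0,0,0,0,0,0,0.002,0,0,0,0,0,0,0.002,0,0,0,0])

```text
t: 13.02
tool_pos: [0.5488, 0.0251, 0.0183]
orientation: [0.326, -3.124, -0.0]
force: [-0.0, 0.1, -0.1]
opening: 0.0
gripper_force: 0.0
```

move_arm(deltas=[0,0,0.0005,0,0,0,0,0,0,0.001,0,0,0,0,0,0,0.001,0,0,0,0])

```text
t: 13.4
tool_pos: [0.5488, 0.0252, 0.0173]
orientation: [0.326, -3.124, -0.0]
force: [-0.3, -0.2, 0.1]
opening: 0.0008
gripper_force: 0.0
```

move_arm(deltas=[0,0,0.0005,0,0,0,0,0,0,0.0005,0,0,0,0])

```text
t: 13.65
tool_pos: [0.5488, 0.0252, 0.0168]
orientation: [0.326, -3.125, 0.0]
force: [-0.2, 0.4, 0.1]
opening: 0.0003
gripper_force: 0.0
```

move_arm(deltas=[0,0,0.0005,0,0,0,0,0,0,0.001,0,0,0,0])

```text
t: 13.9
tool_pos: [0.549, 0.0252, 0.016]
orientation: [-0.326, 3.124, 0.0]
force: [-0.2, -0.4, 2.3]
opening: 0.0007
gripper_force: 1.0
```

move_arm(deltas=[0,0,0.0005,0,0,0,0,0,0,0.001,0,0,0,0])

```text
t: 14.15
tool_pos: [0.5491, 0.0252, 0.0152]
orientation: [-0.326, 3.124, -0.0]
force: [-1.4, 0.5, 4.7]
opening: 0.0007
gripper_force: 2.2
```

move_arm(deltas=[0,0,0.0002,0,0,0,0,0,0,0.0002,0,0,0,0])

```text
t: 14.4
tool_pos: [0.5491, 0.0252, 0.0149]
orientation: [-0.326, 3.124, -0.0]
force: [-0.5, 0.5, 5.4]
opening: 0.0008
gripper_force: 2.5
```

move_arm(deltas=[0,0,0,0,0,0,0,0,0,0,0,0,0,0,0,0,0,0,0,0,0,0,0,0,0,0,0,0,0,0,0,0,0,0,0,0,0,0,0,0,0,0])

```text
t: 15.15
tool_pos: [0.5492, 0.0252, 0.015]
orientation: [-0.326, 3.124, -0.0]
force: [-0.8, 0.7, 5.3]
opening: 0.0003
gripper_force: 2.5
```

move_arm(deltas=[0,0,-0.01,0,0,0,0,0,0,-0.05,0,0,0,0,0,0,-0.065,0,0,0,0])

```text
t: 15.52
tool_pos: [0.5502, 0.0251, 0.0822]
orientation: [-0.326, 3.121, -0.001]
force: [0.2, -0.1, -0.6]
opening: 0.0002
gripper_force: 0.0
```

```bash
python3 -c "
from h import *
a=np.radians(-19.2)
s=robot.read_state();print(s['t'],s['tool_pos'],s['force']);print(delta([.5285+.009*np.cos(a)-.03,-.221+.009*np.sin(a)+.01,.1],-19.2))"
```

```text
15.525 [0.55023936 0.02508092 0.08217112] [ 0.18881771 -0.06149844 -0.59598293]
(array([ 0.0917, -0.225 , -0.0179]), array([-0.    ,  0.0034,  0.5433]))
```

```bash
python3 -c "
from h import *
a=np.radians(-19.2)
print(delta([.5285+.039*np.cos(a),-.221+.039*np.sin(a),.11],-19.2))"
```

```text
(array([ 0.0387, -0.2565, -0.0277]), array([-0.    ,  0.0034,  0.5433]))
```

move_arm(deltas=[0.039,-0.256,-0.028,0,0,0.543,0,0.039,-0.256,-0.028,0,0,0.543,0,0.039,-0.256,-0.028,0,0,0.543,0,0.039,-0.256,-0.028,0,0,0.543,0,0.039,-0.256,-0.028,0,0,0.543,0,0.039,-0.256,-0.028,0,0,0.543,0,0.039,-0.256,-0.028,0,0,0.543,0])

```text
t: 16.4
tool_pos: [0.5633, -0.2316, 0.1069]
orientation: [-0.521, -3.097, -0.001]
force: [-0.4, -0.7, 0.4]
opening: 0.0003
gripper_force: 0.0
```

Run:
```python
from h import *
s,p,d=snap('wrist')
np.savez('w3',p=p,d=d,**{k:s[k] for k in('tool_pos','orientation')})
r=fit(s,p,d,(.5285,-.221)); print(r); a=np.radians(r[1])
s=robot.read_state();print(s['t'],s['tool_pos'],s['force']);print(delta([r[0][0]+.009*np.cos(a),r[0][1]+.009*np.sin(a),.02],r[1]))
```

```text
(array([ 0.5281, -0.2231]), np.float64(-18.8), np.float64(0.01), 2255, [(-40, 30.9), (-34, 31.2), (-28, 31.0), (-10, 31.0), (0, 31.2), (9, 34.6), (20, 30.9), (30, 31.7), (37, 34.9)])
16.45 [ 0.56346482 -0.23142482  0.10708543] [-0.5367643   0.11601195  0.15811236]
(array([ 0.0271, -0.0037,  0.0871]), array([ 0.0005, -0.0011, -0.0048]))
```

move_arm(deltas=[0.027,-0.003,0.03,0,0,-0.005,0,0.027,-0.003,0.07,0,0,-0.005,0,0.027,-0.003,0.088,0,0,-0.005,0,0.027,-0.003,0.088,0,0,-0.005,0,0.027,-0.003,0.088,0,0,-0.005,0])

```text
t: 17.08
tool_pos: [0.5384, -0.2276, 0.0213]
orientation: [0.514, 3.097, -0.001]
force: [-0.2, -0.1, 0.1]
opening: 0.0006
gripper_force: 0.0
```

move_arm(deltas=[0,0,0.001,0,0,0,0,0,0,0.001,0,0,0,0,0,0,0.001,0,0,0,0])

```text
t: 17.45
tool_pos: [0.5373, -0.2275, 0.0191]
orientation: [0.516, 3.098, -0.0]
force: [0.1, -0.1, 0.8]
opening: 0.0006
gripper_force: 0.0
```

move_arm(deltas=[0,0,0.0007,0,0,0,0,0,0,0.0014,0,0,0,0,0,0,0.0022,0,0,0,0])

```text
t: 17.82
tool_pos: [0.5371, -0.2273, 0.0163]
orientation: [-0.516, -3.099, 0.0]
force: [0.1, -0.0, 1.0]
opening: 0.0004
gripper_force: 0.2
```

move_arm(deltas=[0,0,0.0005,0,0,0,0,0,0,0.001,0,0,0,0])

```text
t: 18.08
tool_pos: [0.5372, -0.2273, 0.0155]
orientation: [0.516, 3.099, -0.0]
force: [0.0, 0.2, 0.8]
opening: 0.0004
gripper_force: 0.5
```

move_arm(deltas=[0,0,0.0005,0,0,0,0,0,0,0.001,0,0,0,0])

```text
t: 18.32
tool_pos: [0.5373, -0.2274, 0.0146]
orientation: [0.516, 3.099, -0.0]
force: [0.6, -0.0, 1.8]
opening: 0.0007
gripper_force: 0.9
```

move_arm(deltas=[0,0,0.0012,0,0,0,0,0,0,0.0024,0,0,0,0,0,0,0.003,0,0,0,0])

```text
t: 18.7
tool_pos: [0.5375, -0.2275, 0.0118]
orientation: [0.516, 3.098, -0.0]
force: [0.7, -0.7, 4.8]
opening: 0.0006
gripper_force: 2.2
```

move_arm(deltas=[0,0,0.0006,0,0,0,0,0,0,0.0006,0,0,0,0,0,0,0.0006,0,0,0,0,0,0,0.0006,0,0,0,0])

```text
t: 19.2
tool_pos: [0.5374, -0.2274, 0.011]
orientation: [0.516, 3.098, -0.0]
force: [2.3, -0.2, 3.7]
opening: 0.0004
gripper_force: 2.2
```

move_arm(deltas=[0,0,0,0,0,0,0,0,0,0,0,0,0,0,0,0,0,0,0,0,0,0,0,0,0,0,0,0])

```text
t: 19.7
tool_pos: [0.5371, -0.2273, 0.0108]
orientation: [0.516, 3.099, -0.0]
force: [2.8, -0.6, 3.0]
opening: 0.0003
gripper_force: 2.1
```

move_arm(deltas=[0,0,-0.01,0,0,0,0,0,0,-0.05,0,0,0,0,0,0,-0.07,0,0,0,0.5,0,0,-0.07,0,0,0,0.5])

```text
t: 20.2
tool_pos: [0.5381, -0.2279, 0.0826]
orientation: [0.515, 3.096, -0.002]
force: [-0.1, -0.6, -0.9]
opening: 0.0156
gripper_force: 0.0
```

Run:
```python
from h import *
a=np.radians(-18.8)
s,p,d=snap('wrist'); print(fit(s,p,d,(.5281,-.2231)))
s=robot.read_state();print(s['t'],s['tool_pos'],s['opening']);print(delta([.5281-.034*np.cos(a),-.2231-.034*np.sin(a),.08],-18.8))
```

```text
(array([ 0.5262, -0.2219]), np.float64(-18.6), np.float64(0.0), 2572, [(-40, 31.0), (-34, 31.1), (-28, 31.0), (-10, 30.4), (0, 29.9), (9, 32.9), (20, 28.9), (30, 28.8), (37, 31.8)])
20.25 [ 0.53715248 -0.22732775  0.08089621] 0.020104549416912646
(array([0.0439, 0.001 , 0.0009]), array([-0.0001,  0.0005, -0.0017]))
```

move_arm(deltas=[0.045,0.001,0,0,0,0,0.55,0.045,0.001,0,0,0,0,0.55,0.045,0.001,0,0,0,0,0.55,0.045,0.001,0,0,0,0,0.55,0.045,0.001,0,0,0,0,0.55])

```text
t: 20.88
tool_pos: [0.4956, -0.2121, 0.081]
orientation: [0.516, 3.098, -0.0]
force: [0.5, 0.4, 0.0]
opening: 0.0513
gripper_force: 0.0
```

Run:
```python
from h import *
a=np.radians(-18.7)
s=robot.read_state();print(s['t'],s['tool_pos'],s['opening']);print(delta([.5272-.034*np.cos(a),-.2226-.034*np.sin(a),-.01],-18.7))
```

```text
20.875 [ 0.49556122 -0.21211491  0.08103421] 0.051291156372465244
(array([0.0007, 0.0002, 0.091 ]), array([-0.0001,  0.0006, -0.0034]))
```

move_arm(deltas=[0,0,0.04,0,0,0,0.55,0,0,0.075,0,0,0,0.55,0,0,0.088,0,0,0,0.55,0,0,0.09,0,0,0,0.55,0,0,0.09,0,0,0,0.55])

```text
t: 21.5
tool_pos: [0.496, -0.2123, -0.0078]
orientation: [0.515, 3.097, -0.001]
force: [-0.3, -0.1, -0.4]
opening: 0.0511
gripper_force: 0.0
```

move_arm(deltas=[0,0,0,0,0,0,0.15,0,0,0,0,0,0,0.15,0,0,0,0,0,0,0.15,0,0,0,0,0,0,0.15,0,0,0,0,0,0,0.15], squeeze=12)

```text
t: 22.12
tool_pos: [0.4953, -0.212, -0.0086]
orientation: [0.516, 3.098, -0.0]
force: [-0.9, 0.4, 5.7]
opening: 0.0278
gripper_force: 12.0
```

move_arm(deltas=[0,0,-0.01,0,0,0,0.15,0,0,-0.05,0,0,0,0.15,0,0,-0.08,0,0,0,0.15,0,0,-0.08,0,0,0,0.15])

```text
t: 22.62
tool_pos: [0.497, -0.2129, 0.0741]
orientation: [0.515, 3.094, -0.003]
force: [0.3, -0.1, -0.9]
opening: 0.0279
gripper_force: 12.0
```

Run:
```python
from h import *
s,p,d=snap('wrist'); print(s['t'],s['tool_pos'],s['force'],s['opening'])
W=wcloud(s,d);R=Ro.from_rotvec(s['orientation']);L=R.inv().apply(W.reshape(-1,3)-s['tool_pos'])
cv2.imwrite('pics/w4.png',p[:,:,::-1])
# tile edges measured from wrist, colour + height
C=p.reshape(-1,3).astype(int);P=W.reshape(-1,3)
m=(np.linalg.norm(P[:,:2]-[.67,-.095],axis=1)<.11)&(C.max(1)<80)&(abs(P[:,2]-.008)<.006)
print(m.sum(),cv2.minAreaRect((P[m,:2]*1000).astype(np.float32)) if m.sum()>9 else '')
```

```text
22.625 [ 0.49699064 -0.21294024  0.07408576] [ 0.30672735 -0.0717116  -0.8772205 ] 0.02788204758185161
681 ((665.7891235351562, -67.78909301757812), (108.81471252441406, 48.186805725097656), 1.9724271297454834)
```

View pics/w4.png

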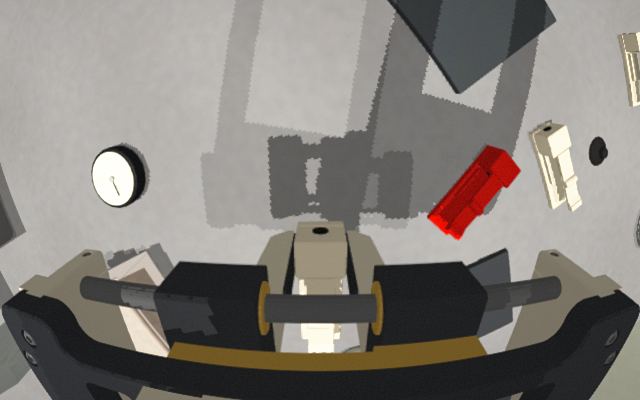

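Run:
```python
from h import *
s,p,d=snap('wrist'); W=wcloud(s,d);R=Ro.from_rotvec(s['orientation']);L=R.inv().apply(W.reshape(-1,3)-s['tool_pos']);C=p.reshape(-1,3).astype(int)
m=(abs(L[:,1])<.007)&(L[:,2]>-.08)&(L[:,2]<.03)&(abs(L[:,0])<.1)
q=L[m]*1000
for x in range(24,-90,-4):
    k=q[abs(q[:,0]-x)<2]
    if len(k): print(x,len(k),np.percentile(k[:,2],[5,50,95]).round(1))
print(s['tool_pos'],delta([.667+.0,-.0965,.08],0))
```

```text
12 633 [-39.7 -29.3 -11.1]
8 183 [-40.6 -39.6 -38.8]
4 181 [-40.5 -39.6 -38.7]
0 178 [-40.4 -39.6 -38.6]
-4 162 [-40.5 -39.6 -38.8]
-8 148 [-40.6 -39.5 -38.7]
-12 163 [-40.5 -39.3 -38.3]
-16 150 [-40.5 -39.4 -38.6]
-20 80 [-39.8 -39.  -38.3]
-40 44 [-42.6 -41.9 -41. ]
-44 49 [-42.1 -41.3 -40.5]
-48 76 [-38.5 -37.6 -36.9]
-52 102 [-38.3 -37.3 -36.7]
-56 94 [-37.9 -37.  -36.3]
-60 103 [-38.  -37.  -35.9]
-64 138 [-39.3 -37.7 -36.4]
-68 66 [-40.3 -39.2 -38.1]
[ 0.49567955 -0.21221939  0.07193001] (array([-0.1257,  0.1648, -0.0095]), array([ 0.    , -0.    , -0.3298]))
```

Run:
```python
from h import *
print(delta([.6345,-.098,.08],2))
```

```text
(array([-0.0955,  0.1529, -0.0095]), array([ 0.    , -0.    , -0.3648]))
```

move_arm(deltas=[-0.012,0.019,-0.01,0,0,-0.045,0.15,-0.036,0.057,-0.01,0,0,-0.136,0.15,-0.06,0.095,-0.01,0,0,-0.227,0.15,-0.084,0.134,-0.01,0,0,-0.32,0.15,-0.095,0.153,-0.01,0,0,-0.365,0.15,-0.095,0.153,-0.01,0,0,-0.365,0.15,-0.095,0.153,-0.01,0,0,-0.365,0.15,-0.095,0.153,-0.01,0,0,-0.365,0.15])

```text
t: 23.72
tool_pos: [0.6333, -0.0986, 0.0803]
orientation: [0.053, -3.14, -0.0]
force: [-0.6, -1.0, -1.2]
opening: 0.028
gripper_force: 12.0
```

Run:
```python
from h import *
s,p,d=snap('wrist'); print(s['t'],s['tool_pos'],s['gripper_force'])
W=wcloud(s,d);C=p.reshape(-1,3).astype(int);P=W.reshape(-1,3)
m=(np.linalg.norm(P[:,:2]-[.67,-.095],axis=1)<.11)&(C.max(1)<80)&(abs(P[:,2]-.008)<.006)
q=P[m]; print(m.sum(),np.percentile(q,[.5,99.5],axis=0).round(4),np.median(q[:,2]))
print(cv2.minAreaRect((q[:,:2]*1000).astype(np.float32)))
print(delta([.6345,-.098,.0035],2))
```

```text
23.725 [ 0.63325531 -0.09863786  0.08030527] 11.987670958042145
5245 [[ 0.6124 -0.1408  0.0028]
 [ 0.7081 -0.0436  0.0087]] 0.007038378855079214
((667.8589477539062, -95.05587768554688), (109.39810943603516, 108.07333374023438), 4.135369777679443)
(array([-0.0011,  0.0006,  0.0771]), array([-0.    , -0.0006, -0.0013]))
```

move_arm(deltas=[-0.001,0.002,0.02,0,0,0,0.15,-0.001,0.002,0.05,0,0,0,0.15,-0.001,0.002,0.068,0,0,0,0.15,-0.001,0.002,0.075,0,0,0,0.15,-0.001,0.002,0.077,0,0,0,0.15,-0.001,0.002,0.077,0,0,0,0.15,-0.001,0.002,0.077,0,0,0,0.15])

```text
t: 24.65
tool_pos: [0.6361, -0.096, 0.005]
orientation: [-0.055, 3.139, -0.001]
force: [0.5, -0.6, 0.1]
opening: 0.0281
gripper_force: 12.0
```

move_arm(deltas=[0,0,0.001,0,0,0,0.15,0,0,0.002,0,0,0,0.15,0,0,0.002,0,0,0,0.15])

```text
t: 25.02
tool_pos: [0.6351, -0.0957, 0.0017]
orientation: [0.055, -3.141, -0.0]
force: [-0.0, 0.0, -0.2]
opening: 0.0279
gripper_force: 12.0
```

move_arm(deltas=[0,0,0.0005,0,0,0,0.15,0,0,0.001,0,0,0,0.15,0,0,0.001,0,0,0,0.15])

```text
t: 25.4
tool_pos: [0.6351, -0.0957, 0.0007]
orientation: [0.055, -3.141, -0.0]
force: [-0.7, 0.7, -0.5]
opening: 0.0279
gripper_force: 12.0
```

move_arm(deltas=[0,0,0.0005,0,0,0,0.15,0,0,0.001,0,0,0,0.15,0,0,0.001,0,0,0,0.15])

```text
t: 25.78
tool_pos: [0.6351, -0.0957, -0.0002]
orientation: [0.055, -3.141, -0.0]
force: [-0.3, 0.6, -0.6]
opening: 0.0278
gripper_force: 12.0
```

move_arm(deltas=[0,0,0,0,0,0,0.55,0,0,0,0,0,0,0.55,0,0,0,0,0,0,0.55,0,0,0,0,0,0,0.55,0,0,-0.02,0,0,0,0.55,0,0,-0.07,0,0,0,0.55,0,0,-0.12,0,0,0,0.55,0,0,-0.15,0,0,0,0.55,0,0,-0.15,0,0,0,0.55])

```text
t: 26.9
tool_pos: [0.6379, -0.0963, 0.1555]
orientation: [-0.055, 3.133, -0.003]
force: [0.5, 0.2, 0.0]
opening: 0.0512
gripper_force: 0.0
```

Run:
```python
from h import *
s,p,d=snap('top','top9'); print(s['t'],s['tool_pos'],s['force'])
s2,p2,d2=snap('wrist','w9'); print(fit(s2,p2-0,d2,(.668,-.095)))
W=cloud('top',d)
for c in ((.465,.207),(.5415,.0265)): print(fit(None,p,d,c,.06,W))
```

```text
26.9 [ 0.63793118 -0.09634862  0.15553847] [0.54972793 0.23632057 0.03258633]
(array([ 0.6672, -0.0943]), np.float64(2.1), np.float64(0.01), 1565, [(-40, 38.9), (-34, 39.1), (-28, 39.1), (-10, 38.5), (0, 38.0), (9, 40.8), (20, 36.8), (30, 36.4), (37, 39.8)])
(array([0.4645, 0.2074]), np.float64(-1.1), np.float64(0.29), 234, [(-40, 32.3), (-34, 32.3), (-28, 30.8), (-10, 30.7), (0, 32.4), (9, 34.8), (20, 30.7), (30, 31.3), (37, 35.9)])
(array([0.5419, 0.028 ]), np.float64(8.6), np.float64(0.98), 193, [(-40, 31.9), (-34, 31.0), (-28, 32.2), (-10, 31.5), (0, 31.6), (9, 34.9), (20, 32.7), (30, 33.3), (37, 34.6)])
```

View pics/w9.png

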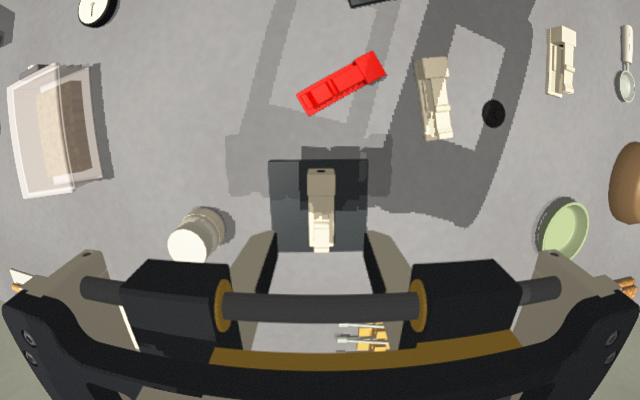

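The wrist picture shows holder C level on the small tile, centred at (320,205) with the tile spanning columns 269–367. The other holders are in place and the arm is clear of everything.

```bash
python3 -c "
from plant import robot
print(robot.close_job())"
```

```text
the job is handed in; nothing more can be done
None
```

The tired holder was the one on the robot's right (about x 0.53, y −0.22); it gave about 5 mm at 5 N, crept and kept a set, and it now stands level on the middle of the small slate tile. The other two pressed as sound, and I handed the job in at about 27 s.

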